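Gather one radio's parts into the repair tray

TASK

Gather the four parts with a yellow paint dab into the wooden tray, each lying flat in the bay cut for it: the loudspeaker in the large round recess, the knob in the small round one, the transformer in the nearly square one and the battery box in the long one. Set each part down in its bay rather than dropping it, and leave the loudspeaker and knob with a blue dab where they are: they belong to another customer.

Things in the scene. Friction and masses are not known exactly. Their poses are not given: they have to be found in the camera images.
- speaker: Loudspeaker lying cone down, round: steel rim 60 mm across and 6 mm high, sloping in to 44 mm at 18 mm height; on that the dark steel magnet, 42 mm across, from 18 to 34 mm height, with a yellow paint dab (27 mm) on its top. Origin: centre of its underside, z up; the whole is 34 mm high. About 150 g.
- knob: Black fluted radio knob standing on its skirt: skirt 40 mm across and 6 mm high, body 32 mm across (about 34 over the flutes) from 6 to 30 mm height, with a yellow paint dab (23 mm) on its top. Origin: centre of its underside, z up. About 35 g.
- transformer: Small mains transformer: steel foot 52 (x) x 42 (y) x 3 mm, dark laminated core 50 (x) x 22 (y) mm up to 40 mm height, through a copper coil 28 (x) x 36 (y) mm from 7 to 33 mm height; yellow paint dab 32 x 17 mm on top of the core. The two ends of the core (faces +x and -x, 50 mm apart, clear of the coil) are its best grip. Origin: centre of its underside, z up. About 250 g.
- battery_box: Closed black plastic battery box, 76 (x) x 36 (y) x 28 (z) mm, two thin grey stripes and a yellow paint dab 36 x 22 mm on top. Origin: centre of its underside, z up. About 80 g.
- speaker_bay: Green bay with the large round recess, 78 mm across, for the loudspeaker. Fixed insert, 112 (its x) x 96 (its y) x 12 mm, one of four side by side along y, 97 mm apart, in any order, in a low wooden tray (rim 18 mm above the bench). Origin: centre of its underside, 6 mm above the bench, z up. Recess centred, black-lined, 9 mm deep: its floor is 3 mm and its lip 12 mm above the origin.
- knob_bay: White bay with the small round recess, 58 mm across, for the knob. Fixed insert, 112 (its x) x 96 (its y) x 12 mm, one of four side by side along y, 97 mm apart, in any order, in a low wooden tray (rim 18 mm above the bench). Origin: centre of its underside, 6 mm above the bench, z up. Recess centred, black-lined, 9 mm deep: its floor is 3 mm and its lip 12 mm above the origin.
- transformer_bay: Orange bay with the nearly square recess, 70 (x) x 60 (y) mm, for the transformer. Fixed insert, 112 (its x) x 96 (its y) x 12 mm, one of four side by side along y, 97 mm apart, in any order, in a low wooden tray (rim 18 mm above the bench). Origin: centre of its underside, 6 mm above the bench, z up. Recess centred, black-lined, 9 mm deep: its floor is 3 mm and its lip 12 mm above the origin.
- battery_bay: Light grey bay with the long recess, 94 (x) x 54 (y) mm, for the battery box. Fixed insert, 112 (its x) x 96 (its y) x 12 mm, one of four side by side along y, 97 mm apart, in any order, in a low wooden tray (rim 18 mm above the bench). Origin: centre of its underside, 6 mm above the bench, z up. Recess centred, black-lined, 9 mm deep: its floor is 3 mm and its lip 12 mm above the origin.
- other_speaker: Loudspeaker lying cone down, round: steel rim 60 mm across and 6 mm high, sloping in to 44 mm at 18 mm height; on that the dark steel magnet, 42 mm across, from 18 to 34 mm height, with a blue paint dab (27 mm) on its top. Origin: centre of its underside, z up; the whole is 34 mm high. Another customer's, must stay where it is.
- other_knob: Black fluted radio knob standing on its skirt: skirt 40 mm across and 6 mm high, body 32 mm across (about 34 over the flutes) from 6 to 30 mm height, with a blue paint dab (23 mm) on its top. Origin: centre of its underside, z up. Another customer's, must stay where it is.
Mind the look-alikes: they are no part of the job. Leave any turquoise look-alike of the speaker alone.

How it is judged:
At the end, for the whole second after the job is handed in: All four yellow-dabbed parts lie flat (within 0.1 rad) on the floor of their own recess (origin 0 to 6 mm above the bay's origin, within 15 mm of its centre seen from above), let go and at rest (below 20 mm/s); the two blue-dabbed parts are within 20 mm of where they were (horizontal distance between speaker and speaker_bay below 0.015 m and z of speaker in the frame of speaker_bay between 0 and 0.006 m and angle between each of speaker, knob, transformer, battery_box's own z axis and vertical below 0.1 rad and linear speed of each of speaker, knob, transformer, battery_box below 0.02 m/s and horizontal distance between knob and knob_bay below 0.015 m and z of knob in the frame of knob_bay between 0 and 0.006 m and horizontal distance between transformer and transformer_bay below 0.015 m and z of transformer in the frame of transformer_bay between 0 and 0.006 m and horizontal distance between battery_box and battery_bay below 0.015 m and z of battery_box in the frame of battery_bay between 0 and 0.006 m and distance of each of other_speaker, other_knob from where it was at the start of the episode below 0.02 m); the robot touches nothing.
It fails at once if a yellow-dabbed part is let go over its bay more than about 20 mm above the bay's floor ((horizontal distance between speaker and speaker_bay below 0.06 m and z of speaker in the frame of speaker_bay above 0.025 m and contact force between speaker and the fingers below 0.02 N) or (horizontal distance between knob and knob_bay below 0.06 m and z of knob in the frame of knob_bay above 0.025 m and contact force between knob and the fingers below 0.02 N) or (horizontal distance between transformer and transformer_bay below 0.06 m and z of transformer in the frame of transformer_bay above 0.025 m and contact force between transformer and the fingers below 0.02 N) or (horizontal distance between battery_box and battery_bay below 0.06 m and z of battery_box in the frame of battery_bay above 0.025 m and contact force between battery_box and the fingers below 0.02 N)).
It fails at once if a blue-dabbed part is moved more than 20 mm (distance of any of other_speaker, other_knob from where it was at the start of the episode above 0.02 m).
It also fails if it takes over 99 s, if anything falls off the work surface, if the arm or the gripper's body presses on something with over 40 N, if the wrist force passes 120 N, or if a joint passes its speed limit or range.

ROBOT

A 7-joint arm with a two-finger parallel gripper is mounted at the origin on the work surface. World frame = base frame: x ahead of the robot, y to its left, z up, the work surface at z = 0. Lengths are in m, angles in rad, forces in N, time in s.
With the tool pointing down it reaches from about 0.4 to 0.85 m from the base axis. Payload 6.9 kg.
Tool frame: the origin (TCP) lies at the very end of the fingers, on their centre line; the grasp point (between the pads) lies 19 mm behind it; z points along the fingers, y is the line along which they close (so a half turn about z gives the same grasp; the last joint's range is limited). The gripper opens to 85 mm and grips with 20 to 120 N. Pads are 22 mm wide; open, the fingers measure 114 mm over their backs; the gripper's body (76 mm by 85 mm) begins 54 mm behind the grasp point. The pads swing forward as they close: fully open they stand 13 mm farther back than shut.
Start: joints at [1.421, 0.507, -0.238, 1.5, 0.126, 1.149, -0.155], TCP at [0.158, -0.605, 0.231] pointing down, gripper open.
Joint ranges: [-3.08, 3.08], [-0.24, 2.05], [-1.43, 1.35], [0, 2.5], [-1.52, 4.66], [0.17, 1.96], [-2.89, 2.89]. Speed limits (rad/s): [2.39, 2.39, 3.14, 3.14, 3.14, 3.14, 3.14].

INTERFACE

Orientations are given as a unit quaternion [w, x, y, z].
In Python, from plant import telemetry, cams, robot, spotter gives the robot as it stands.
- The arm moves only by the tool play_rows, never from a script. Its arguments are lists of equal length, an entry for each row: "fingers": the opening, from -1 (shut) to 1 (fully open); "dp": the shift along the world's x, y, z in m, a list of three; "rot": the turn, a rotation vector about the world's x, y, z in degrees, a list of three. A call has 1 to 8 rows; each row is the pose to reach, as a shift and turn from the pose commanded when the call began; what a row does not reach only later rows make up. A row lasts 1/12 s, in which the tool goes at most 41.7 mm and 7.16 degrees, less where a joint would pass 70% of its speed; a pose out of reach is approached as far as the arm can. A call with a gripper value outside its range is refused whole. The fingers move at their own pace and stop on an object; "force" is the grip in N (left out, the last holds). Time passes only in rows, so rows that repeat a pose let the fingers close. It gives the time, the measured TCP pose, the force, the opening and the grip force at its end, in the units of the state.
- telemetry.sense(): the state, without advancing time (a new reading comes with each control period).
- cams.get_image(name): name is "scene" or "side" or "wrist"; returns (picture, depth): 400x640x3 uint8, red, green, blue; 400x640 float32, m along the optical axis (not along the pixel's ray), 0 where there is no reading.
- cams.camera_model(name): a dict with "K" (3x3 intrinsics, pixels), "k1" (the pictures are not rectified: a ray, as slopes to the right and down, at radius r is drawn at 1 + k1 r^2 times it, then the intrinsics apply), "extrinsics" (4x4, takes a point from world to camera coordinates); the wrist camera has in their place "hand_eye" (4x4, takes a point from camera to tool coordinates, whose origin is the TCP and whose axes are the flange's). Camera axes: x right, y down, z forward; pixel columns grow to the right and rows downward; lengths in m; the calibration is good to about 2 mm. A picture is of the moment at which its call begins: read the wrist's pose just before it. camera_model takes no time and is no camera call.
- robot.sign_off(): hands the job in; it is judged then, once.
Trained networks look in the newest picture that a camera, given by its name, has taken for a name from the list of things; names that differ only in an ending like _2 or _b are one class to them, and where a whole thing is asked for, a point or a joint stands for the part that bears it (a point fixed in the world has none). Each returns a list of dicts, best first, with "p" (0 to 1); they miss things now and then, are a little off and sometimes report something else, mostly with a low value. They report only what shows in the picture. A call takes as long as a camera call. They do not tell look-alikes from the thing itself.
- spotter.spot_in(thing, camera): "rect" ([left, top, right, bottom] in pixels, round what is visible of it).
- spotter.tip_of(thing, camera): "pixel" ([column, row] in pixels: a listed point, or the origin of a listed thing).
The state is a dict: "time_s": time; "joint_pos": joint angles; "dq": joint speeds; "tau": joint torques, N m; "eef_pos": TCP position; "tool_rot": TCP orientation; "force": force on the tool from outside, world axes, zero at the start; "moment": the same for the moment, N m; "gripper_width": opening from 0.0 (shut) to 1.0 (fully open); "finger_force": force on a finger pad.
Only numpy, scipy, OpenCV 4.12 (cv2) and the standard library are available. Lean on these libraries where they do the work, as an engineer would, in place of code of your own. Each camera call takes 0.05 s, during which the arm holds its last target. There are 200 camera calls.

## Working session

There is one attempt and no reset: what is moved stays moved. The work goes in short steps, Python scripts to look and compute and a tool call to move; the robot and the scene stay as the last step left them, time stands still between calls to the robot, and variables do not carry over. Pictures are saved under pics/ and viewed, at most 14 in all, crops included, and the job is handed in when it is done.

Besides the shell and the picture viewer there is one more tool, called as name(argument=value, ...), one argument or row to a line, values as JSON. play_rows: Moves the arm, as the interface text tells. Its arguments: {"type":"object","properties":{"fingers":{"type":"array"},"dp":{"type":"array"},"rot":{"type":"array"},"force":{"type":"number"}},"required":["fingers","dp","rot"]}

```bash
mkdir -p pics; ls
cat > h.py <<'E'
import numpy as np, cv2
from scipy.spatial.transform import Rotation as R
from plant import telemetry, cams, robot, spotter
def shot(n):
    s=telemetry.sense(); im,d=cams.get_image(n); m=cams.camera_model(n)
    if 'extrinsics' in m: T=np.linalg.inv(np.array(m['extrinsics']))
    else:
        q=s['tool_rot']; T=np.eye(4); T[:3,:3]=R.from_quat([q[1],q[2],q[3],q[0]]).as_matrix(); T[:3,3]=s['eef_pos']
        T=T@np.array(m['hand_eye'])
    return im,d,m,T
def ray(m,u,v):
    K=np.array(m['K']); p=np.array([(u-K[0,2])/K[0,0],(v-K[1,2])/K[1,1]]); q=p.copy()
    for _ in range(20): q=p/(1+m['k1']*(q@q))
    return np.array([q[0],q[1],1.])
def at_depth(m,T,u,v,z): return T[:3,:3]@(ray(m,u,v)*z)+T[:3,3]
def on_plane(m,T,u,v,h):
    r=T[:3,:3]@ray(m,u,v); return T[:3,3]+r*(h-T[2,3])/r[2]
def save(im,n): cv2.imwrite('pics/'+n,im[:,:,::-1])
def cloud(d,m,T,step=1):
    K=np.array(m['K']); v,u=np.mgrid[0:400:step,0:640:step]; p=np.stack([(u-K[0,2])/K[0,0],(v-K[1,2])/K[1,1]],-1); q=p.copy()
    for _ in range(20): q=p/(1+m['k1']*(q**2).sum(-1,keepdims=True))
    z=d[::step,::step]; P=np.concatenate([q*z[...,None],z[...,None]],-1)@T[:3,:3].T+T[:3,3]
    P[z==0]=np.nan; return P
E
cat > a.py <<'E'
from h import *
N=['speaker','knob','transformer','battery_box','speaker_bay','knob_bay','transformer_bay','battery_bay']
for c in ['scene','side']:
    im,d,m,T=shot(c); save(im,c+'0.png'); np.savez('/tmp/'+c,im=im,d=d)
    print(c,'cam at',T[:3,3].round(2))
    for n in N:
        for r in spotter.tip_of(n,c)[:3]:
            u,v=r['pixel']; ui,vi=int(round(u)),int(round(v)); z=d[min(vi,399),min(ui,639)]
            print(n,round(r['p'],2),[round(u),round(v)],'depthpt',at_depth(m,T,u,v,z).round(3),'plane0',on_plane(m,T,u,v,0).round(3)[:2])
print(telemetry.sense())
E
python3 a.py
```

```text
pics
scene cam at [ 1.21 -0.15  0.61]
speaker 0.66 [196, 263] depthpt [ 0.697 -0.305  0.019] plane0 [ 0.68 -0.31]
knob 0.62 [412, 167] depthpt [0.465 0.259 0.018] plane0 [0.442 0.272]
knob 0.62 [310, 228] depthpt [ 0.635 -0.054  0.009] plane0 [ 0.626 -0.053]
transformer 0.6 [466, 188] depthpt [0.576 0.364 0.016] plane0 [0.559 0.378]
battery_box 0.88 [220, 193] depthpt [ 0.489 -0.255  0.028] plane0 [ 0.455 -0.26 ]
speaker_bay 0.69 [391, 212] depthpt [0.618 0.145 0.01 ] plane0 [0.608 0.15 ]
speaker_bay 0.57 [312, 230] depthpt [ 0.641 -0.052  0.009] plane0 [ 0.633 -0.051]
speaker_bay 0.53 [350, 179] depthpt [0.469 0.082 0.006] plane0 [0.461 0.084]
knob_bay 0.76 [270, 236] depthpt [ 0.64  -0.148  0.01 ] plane0 [ 0.631 -0.148]
transformer_bay 0.77 [391, 210] depthpt [0.611 0.149 0.009] plane0 [0.602 0.153]
battery_bay 0.87 [348, 224] depthpt [0.636 0.034 0.01 ] plane0 [0.627 0.036]
side cam at [ 0.46 -0.94  0.78]
speaker 0.91 [347, 319] depthpt [ 0.561 -0.37   0.036] plane0 [ 0.566 -0.343]
speaker 0.88 [399, 305] depthpt [ 0.677 -0.336  0.028] plane0 [ 0.685 -0.314]
knob 0.65 [287, 167] d
[... 691 characters left out ...]
 0.9, 'joint_pos': array([ 1.42152134,  0.50752002, -0.23758594,  1.50018614,  0.12571013,
        1.14889178, -0.15479284]), 'dq': array([-0.00013535,  0.00046081, -0.0018572 , -0.00044732,  0.00076816,
       -0.00223819,  0.0001389 ]), 'tau': array([ 6.16272719e-04, -6.20335221e+01, -2.18449272e+00, -2.49948764e+01,
        1.40152380e-02,  2.05696160e-03,  4.07091670e-05]), 'eef_pos': array([ 0.1574826 , -0.60483353,  0.23126683]), 'tool_rot': array([-1.31875565e-05,  9.91898850e-01,  1.27030197e-01, -2.40371785e-06]), 'force': array([-0.06055044,  0.73770299, -0.59668152]), 'moment': array([ 0.0516304 ,  0.02349244, -0.01424808]), 'finger_force': 0.0, 'gripper_width': 1.003519359845603}
```

View pics/scene0.png

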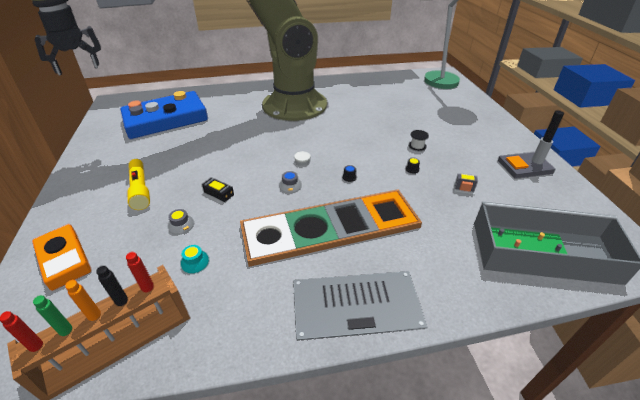

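View pics/side0.png

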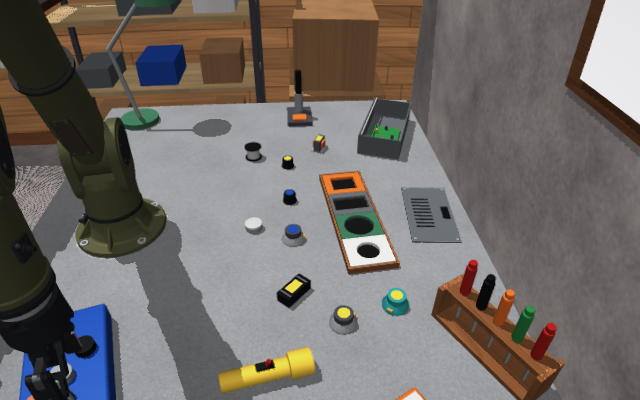

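Scene view: yellow speaker at (179,220), with the turquoise look-alike at (194,257). Battery box (217,188), blue speaker (290,180), blue knob (349,173), yellow knob (413,165) with a spool behind it, transformer (466,182). Bays: white (268,236), green (311,226), grey (350,217), orange (388,210). The side view agrees: speaker (343,318), battery (294,290), knob (288,160), transformer (319,143).

```bash
cat > b.py <<'E'
from h import *
def blob(im,c,w=16,hue=(22,36)):
    hsv=cv2.cvtColor(im,cv2.COLOR_RGB2HSV); M=((hsv[...,0]>=hue[0])&(hsv[...,0]<=hue[1])&(hsv[...,1]>140)&(hsv[...,2]>120))
    w0=np.zeros_like(M); w0[c[1]-w:c[1]+w,c[0]-w:c[0]+w]=1
    v,u=np.nonzero(M&w0); return u,v
def tri(L):
    A=np.zeros((3,3));b=np.zeros(3)
    for m,T,u,v in L:
        d=T[:3,:3]@ray(m,u,v); d/=np.linalg.norm(d); P=np.eye(3)-np.outer(d,d); A+=P; b+=P@T[:3,3]
    x=np.linalg.solve(A,b); return x
if __name__=='__main__':
    D={}
    for c in ['scene','side']:
        z=np.load('/tmp/%s.npz'%c); m=cams.camera_model(c); D[c]=(z['im'],z['d'],m,np.linalg.inv(np.array(m['extrinsics'])))
    P={'speaker':((179,215),(343,314),.034),'knob':((413,163),(288,160),.03),'transformer':((466,178),(319,138),.04),'battery':((217,186),(294,287),.028)}
    for n,(a,b,h) in P.items():
        L=[];o=[]
        for c,p in (('scene',a),('side',b)):
            im,d,m,T=D[c]; u,v=blob(im,p); L.append((m,T,u.mean(),v.mean()))
            X=np.array([on_plane(m,T,i,j,h)[:2] for i,j in zip(u,v)]); rc=cv2.minAreaRect(X.astype(np.float32)*1000)
            o.append((len(u),X.mean(0).round(4),[np.round(k) for k in rc]))
        print(n,'tri',tri(L).round(4)); [print('   ',q) for q in o]
    for c in D:
        im,d,m,T=D[c]; C=cloud(d,m,T)
        s=(C[...,2]>.011)&(C[...,2]<.03)&(abs(C[...,0]-.62)<.13)&(abs(C[...,1])<.27)
        M=s.astype(np.uint8); k,l,st,_=cv2.connectedComponentsWithStats(M); i=1+st[1:,4].argmax()
        X=C[l==i]; rc=cv2.minAreaRect((X[:,:2]*1000).astype(np.float32)); print(c,'tray',rc,X[:,2].mean(),np.median(X[:,2]))
        for n,h in (('battery',(.458,-.27)),('transformer',(.565,.36))):
            s=(C[...,2]>.018)&(np.hypot(C[...,0]-h[0],C[...,1]-h[1])<.055); X=C[s]; print(n,cv2.minAreaRect((X[:,:2]*1000).astype(np.float32)),np.percentile(X[:,2],[50,95]))
E
python3 b.py
```

```text
speaker tri [ 0.5563 -0.3502  0.0315]
    (83, array([ 0.5607, -0.3501]), [array([ 574., -341.]), array([65., 25.]), np.float64(33.0)])
    (107, array([ 0.5552, -0.3507]), [array([ 555., -351.]), array([24., 25.]), np.float64(85.0)])
knob tri [0.4492 0.2696 0.0292]
    (36, array([0.4525, 0.2672]), [array([452., 267.]), array([19., 24.]), np.float64(68.0)])
    (25, array([0.4487, 0.2714]), [array([449., 271.]), array([24., 19.]), np.float64(89.0)])
transformer tri [0.5568 0.3737 0.0392]
    (51, array([0.5596, 0.3711]), [array([560., 371.]), array([32., 17.]), np.float64(79.0)])
    (25, array([0.5564, 0.3752]), [array([557., 376.]), array([32., 15.]), np.float64(60.0)])
battery tri [ 0.454  -0.2646  0.0273]
    (92, array([ 0.4563, -0.2651]), [array([ 456., -265.]), array([39., 24.]), np.float64(45.0)])
    (128, array([ 0.4535, -0.2639]), [array([ 453., -264.]), array([37., 22.]), np.float64(50.0)])
scene tray ((628.4700927734375, -5.361053466796875), (129.9979248046875, 404.2704162597656), 5.439160346984863) 0.017512868862921024 0.017821140203277575
battery ((456.8614196777344, -265.2041320800781), (79.0692138671875, 37.36076736450195), 46.69316482543945) [0.02797468 0.0299244 ]
transformer ((563.0086059570312, 368.94097900390625), (52.74271011352539, 30.329832077026367), 66.25263214111328) [0.03420777 0.0408922 ]
side tray ((625.6732788085938, -5.8015899658203125), (127.39575958251953, 410.04327392578125), 5.679757595062256) 0.01821208702049124 0.01933230794688673
battery ((453.2877502441406, -266.117919921875), (77.68324279785156, 37.97795486450195), 45.03760528564453) [0.02911354 0.03184163]
transformer ((556.809814453125, 372.19586181640625), (63.37468719482422, 35.11598587036133), 76.39899444580078) [0.03711872 0.04483601]
```

Triangulated dab heights (31.5, 29, 39 and 27 mm) match the text. The tray is centred at about (0.627, -0.0055), turned 5.5°. I'll start with the battery box.

play_rows(
  fingers=[1, 1, 1, 1, 1, 1, 1, 1],
  dp=[
    [0.025, 0.028, 0],
    [0.05, 0.056, 0],
    [0.075, 0.085, 0],
    [0.1, 0.113, 0],
    [0.125, 0.142, 0],
    [0.15, 0.17, 0],
    [0.15, 0.17, 0],
    [0.15, 0.17, 0],
  ],
  rot=[
    [0, 0, 4],
    [0, 0, 8],
    [0, 0, 12],
    [0, 0, 16],
    [0, 0, 20],
    [0, 0, 24],
    [0, 0, 28],
    [0, 0, 31],
  ],
  force=40,
)

```text
time_s: 1.57
eef_pos: [0.3099, -0.4326, 0.2318]
tool_rot: [0.0, 0.92, 0.392, 0.0]
force: [0.2, 0.1, -0.1]
gripper_width: 1.0
finger_force: 0.0
```

play_rows(
  fingers=[1, 1, 1, 1, 1, 1, 1, 1],
  dp=[
    [0.025, 0.028, 0],
    [0.05, 0.056, 0],
    [0.075, 0.085, 0],
    [0.1, 0.113, 0],
    [0.125, 0.142, -0.02],
    [0.147, 0.17, -0.05],
    [0.147, 0.17, -0.07],
    [0.147, 0.17, -0.07],
  ],
  rot=[
    [0, 0, 0],
    [0, 0, 0],
    [0, 0, 0],
    [0, 0, 0],
    [0, 0, 0],
    [0, 0, 0],
    [0, 0, 0],
    [0, 0, 0],
  ],
)

```text
time_s: 2.23
eef_pos: [0.454, -0.2612, 0.1578]
tool_rot: [-0.003, 0.921, 0.39, -0.001]
force: [-1.1, -0.7, -0.7]
gripper_width: 1.001
finger_force: 0.0
```

```bash
cat > w.py <<'E'
import sys
from h import *
def look(name,h,exp,pic=None,minpx=150):
    im,d,m,T=shot('wrist'); s=telemetry.sense()
    hsv=cv2.cvtColor(im,cv2.COLOR_RGB2HSV); M=((hsv[...,0]>=22)&(hsv[...,0]<=36)&(hsv[...,1]>140)&(hsv[...,2]>90)).astype(np.uint8)
    k,l,st,ce=cv2.connectedComponentsWithStats(M)
    for i in range(1,k):
        if st[i,4]<minpx: continue
        v,u=np.nonzero(l==i); X=np.array([on_plane(m,T,a,b,h)[:2] for a,b in zip(u,v)])
        rc=cv2.minAreaRect((X*1000).astype(np.float32)); c=X.mean(0)
        z=np.median(cloud(d,m,T)[l==i][:,2])
        print(name,st[i],'mean',c.round(4),'rect',np.round(rc[0],1),np.round(rc[1],1),round(rc[2],1),'depth z',z.round(4))
    q=s['tool_rot']; Rm=R.from_quat([q[1],q[2],q[3],q[0]]).as_matrix()
    print('tcp',s['eef_pos'].round(4),'close axis deg',np.degrees(np.arctan2(Rm[1,1],Rm[0,1])).round(1),'tilt',np.degrees(np.arccos(-Rm[2,2])).round(2),'j',s['joint_pos'].round(2))
    C=cloud(d,m,T); X=C[(C[...,2]>h-.008)&(np.hypot(C[...,0]-exp[0],C[...,1]-exp[1])<.05)]
    if len(X)>20: print('cloud rect',cv2.minAreaRect((X[:,:2]*1000).astype(np.float32)),len(X))
    if pic: save(im,pic)
if __name__=='__main__':
    a=sys.argv; look(a[1],float(a[2]),(float(a[3]),float(a[4])),a[5] if len(a)>5 else None)
E
python3 w.py battery .028 .455 -.265 w_bat.png
```

```text
battery [ 571   11   39   40 1165] mean [ 0.6811 -0.3136] rect [ 680.9 -313.6] [26.1 25.5] 6.6 depth z nan
battery [467 167  33  32 823] mean [ 0.5579 -0.3537] rect [ 557.8 -354. ] [27.4 26.5] 53.3 depth z nan
battery [ 308  169   27   42 1078] mean [ 0.4553 -0.2635] rect [ 454.9 -263.6] [36.6 22.1] 46.8 depth z nan
battery [400 334  32  37 277] mean [ 0.4046 -0.4501] rect [ 406.6 -448.6] [48.7  8.8] 17.8 depth z nan
tcp [ 0.4536 -0.2636  0.1597] close axis deg -44.3 tilt 0.26 j [ 0.79  0.45 -0.45  1.86  0.25  0.89 -0.55]
cloud rect ((458.2461242675781, -262.23870849609375), (82.32770538330078, 87.23783111572266), 86.67638397216797) 29205
```

View pics/w_bat.png

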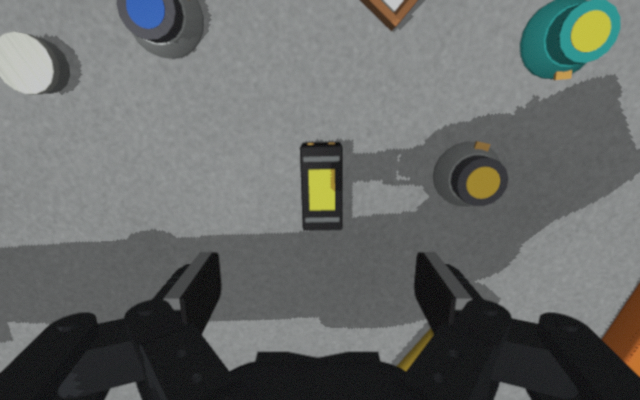

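The wrist view shows the battery box at (321,186), midway between the fingers, and the speaker at (483,183). The box is at (0.455, -0.2636), turned 46.8°. Descending and gripping.

play_rows(
  fingers=[1, 1, 1, 1, 1, 1, 1, 1],
  dp=[
    [0.001, 0, -0.03],
    [0.001, 0, -0.06],
    [0.001, 0, -0.09],
    [0.001, 0, -0.11],
    [0.001, 0, -0.13],
    [0.001, 0, -0.148],
    [0.001, 0, -0.148],
    [0.001, 0, -0.148],
  ],
  rot=[
    [0, 0, 1],
    [0, 0, 1],
    [0, 0, 1],
    [0, 0, 1],
    [0, 0, 1],
    [0, 0, 1],
    [0, 0, 1],
    [0, 0, 1],
  ],
)

```text
time_s: 2.95
eef_pos: [0.4551, -0.2665, 0.014]
tool_rot: [0.0, 0.919, 0.395, -0.0]
force: [1.2, 0.3, -0.4]
gripper_width: 1.001
finger_force: 0.0
```

play_rows(
  fingers=[-1, -1, -1, -1, -1, -1, -1, -1],
  dp=[
    [0, 0, 0],
    [0, 0, 0],
    [0, 0, 0],
    [0, 0, 0],
    [0, 0, 0],
    [0, 0, 0],
    [0, 0, 0],
    [0, 0, 0],
  ],
  rot=[
    [0, 0, 0],
    [0, 0, 0],
    [0, 0, 0],
    [0, 0, 0],
    [0, 0, 0],
    [0, 0, 0],
    [0, 0, 0],
    [0, 0, 0],
  ],
  force=40,
)

```text
time_s: 3.62
eef_pos: [0.4559, -0.2652, 0.0144]
tool_rot: [0.001, 0.919, 0.395, 0.0]
force: [-1.5, 0.4, 7.4]
gripper_width: 0.41
finger_force: 39.6
```

play_rows(
  fingers=[-1, -1, -1, -1, -1, -1, -1, -1],
  dp=[
    [0, 0, 0.03],
    [0, 0, 0.065],
    [0.01, 0.018, 0.1],
    [0.025, 0.045, 0.12],
    [0.04, 0.074, 0.12],
    [0.056, 0.104, 0.12],
    [0.072, 0.133, 0.12],
    [0.088, 0.163, 0.12],
  ],
  rot=[
    [0, 0, 0],
    [0, 0, 0],
    [0, 0, -5],
    [0, 0, -10],
    [0, 0, -16],
    [0, 0, -22],
    [0, 0, -28],
    [0, 0, -34],
  ],
)

```text
time_s: 4.28
eef_pos: [0.5439, -0.1006, 0.1339]
tool_rot: [0.0, 0.994, 0.107, 0.0]
force: [0.6, -1.2, -1.0]
gripper_width: 0.408
finger_force: 41.1
```

play_rows(
  fingers=[-1, -1, -1, -1, -1, -1, -1, -1],
  dp=[
    [0.016, 0.03, 0],
    [0.032, 0.06, 0],
    [0.048, 0.09, 0],
    [0.064, 0.12, 0],
    [0.078, 0.145, 0],
    [0.078, 0.145, -0.02],
    [0.078, 0.145, -0.04],
    [0.078, 0.145, -0.04],
  ],
  rot=[
    [0, 0, -4],
    [0, 0, -7],
    [0, 0, -7],
    [0, 0, -7],
    [0, 0, -7],
    [0, 0, -7],
    [0, 0, -7],
    [0, 0, -7],
  ],
)

```text
time_s: 4.95
eef_pos: [0.6191, 0.0437, 0.0899]
tool_rot: [0.0, 0.999, 0.05, -0.003]
force: [-0.7, 0.1, -0.8]
gripper_width: 0.412
finger_force: 41.1
```

```bash
python3 w.py battery .11 .622 .043 w_bat2.png
```

```text
battery [ 291  233   54   76 3904] mean [0.624  0.0449] rect [623.3  44.8] [34.8 21.5] 5.7 depth z nan
battery [  0 382  18  18 246] mean [0.549  0.1797] rect [549. 179.] [ 7.3 10.1] 81.4 depth z nan
tcp [0.6198 0.0431 0.0916] close axis deg -84.4 tilt 0.27 j [ 0.02  0.64 -0.22  1.68  0.17  0.85 -1.74]
cloud rect ((622.6179809570312, 43.14146423339844), (80.48616790771484, 87.73825073242188), 46.821075439453125) 48178
```

View pics/w_bat2.png

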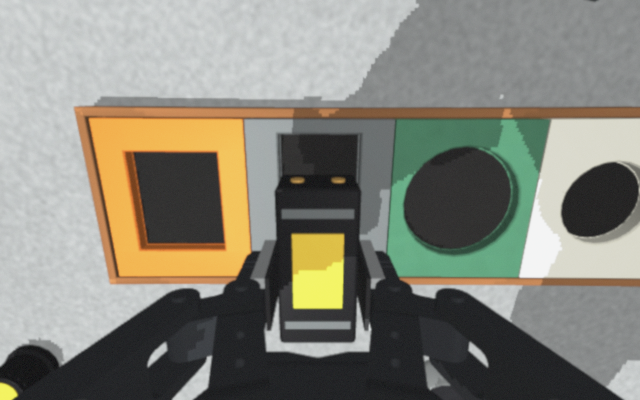

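The wrist view shows the box held square above the grey bay (recess 280–360, 134–180). The orange recess is at (125–225, 151–249) and the green one at (457,200). I'll check the tray pose from these pixels.

```bash
python3 - <<'E'
from h import *
im,d,m,T=shot('wrist')
f=lambda u,v:on_plane(m,T,u,v,.018)[:2]*1000
for n,p in dict(or_tl=(89,118),seam_og_t=(244,119),or_bl=(110,277),seam_gg_t=(396,118),seam_gw_t=(550,119),seam_gw_b=(520,277),rec_or_tl=(125,152),rec_or_tr=(222,151),rec_or_br=(226,249),rec_or_bl=(137,248),rec_gy_tl=(280,134),rec_gy_tr=(361,134)).items(): print(n,f(*p).round(1))
# green recess: outline (non-bright-green pixels) ellipse
hsv=cv2.cvtColor(im,cv2.COLOR_RGB2HSV); G=((hsv[...,0]>60)&(hsv[...,0]<95)&(hsv[...,1]>90)).astype(np.uint8)
E
python3 - <<'E'
import numpy as np
a=np.radians(5.55);c=np.array([627,-5.5]);ex=np.array([np.cos(a),np.sin(a)]);ey=np.array([-ex[1],ex[0]])
for n,(x,y) in dict(or_tl=(56,194),seam_og_t=(56,97),or_bl=(-56,194),seam_gg_t=(56,0),seam_gw_t=(56,-97),seam_gw_b=(-56,-97),rec_or_tl=(35,175.5),rec_or_tr=(35,115.5),rec_or_br=(-35,115.5),rec_or_bl=(-35,175.5),rec_gy_tl=(47,75.5),rec_gy_tr=(47,21.5)).items(): print(n,(c+x*ex+y*ey).round(1))
E
```

```text
or_tl [665.8 193.3]
seam_og_t [675.2  96.3]
or_bl [552.4 189.4]
seam_gg_t [ 6.854e+02 -1.000e-01]
seam_gw_t [694.  -96.8]
seam_gw_b [ 581.9 -109.2]
rec_or_tl [646.3 172.6]
rec_or_tr [653.3 109.9]
rec_or_br [582.9 106. ]
rec_or_bl [577.6 168.8]
rec_gy_tl [668.1  72.8]
rec_gy_tr [673.3  20.7]
or_tl [664. 193.]
seam_og_t [673.4  96.5]
or_bl [552.5 182.2]
seam_gg_t [ 6.827e+02 -1.000e-01]
seam_gw_t [692.1 -96.6]
seam_gw_b [ 580.6 -107.5]
rec_or_tl [644.9 172.6]
rec_or_tr [650.7 112.8]
rec_or_br [581.  106.1]
rec_or_bl [575.2 165.8]
rec_gy_tl [666.5  74.2]
rec_gy_tr [671.7  20.4]
```

Tray pose confirmed to within 2 mm. Lowering the box.

play_rows(
  fingers=[-1, -1, -1, -1, -1, -1, -1, -1],
  dp=[
    [0.001, -0.001, -0.02],
    [0.001, -0.001, -0.04],
    [0.001, -0.001, -0.052],
    [0.001, -0.001, -0.058],
    [0.001, -0.001, -0.062],
    [0.001, -0.001, -0.066],
    [0.001, -0.001, -0.067],
    [0.001, -0.001, -0.067],
  ],
  rot=[
    [0, 0, 0],
    [0, 0, 0],
    [0, 0, 0],
    [0, 0, 0],
    [0, 0, 0],
    [0, 0, 0],
    [0, 0, 0],
    [0, 0, 0],
  ],
)

```text
time_s: 5.72
eef_pos: [0.6228, 0.0422, 0.0267]
tool_rot: [-0.0, 0.999, 0.049, 0.0]
force: [-0.4, 0.8, -0.3]
gripper_width: 0.409
finger_force: 41.1
```

play_rows(
  fingers=[-1, -1, -1, -1],
  dp=[
    [0, 0, -0.001],
    [0, 0, -0.002],
    [0, 0, -0.003],
    [0, 0, -0.003],
  ],
  rot=[
    [0, 0, 0],
    [0, 0, 0],
    [0, 0, 0],
    [0, 0, 0],
  ],
)

```text
time_s: 6.05
eef_pos: [0.6227, 0.0423, 0.0235]
tool_rot: [-0.0, 0.999, 0.049, 0.0]
force: [0.7, -0.3, 0.3]
gripper_width: 0.408
finger_force: 41.1
```

play_rows(
  fingers=[1, 1, 1, 1, 1, 1, 1, 1],
  dp=[
    [0, 0, 0],
    [0, 0, 0],
    [0, 0, 0],
    [0, 0, 0],
    [0, 0, 0.03],
    [0, 0, 0.07],
    [0, 0, 0.11],
    [0, 0, 0.14],
  ],
  rot=[
    [0, 0, 0],
    [0, 0, 0],
    [0, 0, 0],
    [0, 0, 0],
    [0, 0, 0],
    [0, 0, 0],
    [0, 0, 0],
    [0, 0, 0],
  ],
)

```text
time_s: 6.72
eef_pos: [0.6231, 0.0424, 0.1665]
tool_rot: [-0.0, 0.999, 0.049, 0.001]
force: [0.4, 0.1, -0.4]
gripper_width: 1.003
finger_force: 0.0
```

```bash
python3 w.py battery .037 .623 .042
python3 - <<'E'
from h import *
m=cams.camera_model('scene');T=np.linalg.inv(np.array(m['extrinsics']));f=lambda u,v,h=0:on_plane(m,T,u,v,h)[:2].round(3)
print('iron base',f(500,160),f(545,178),f(535,152),'spool base',f(418,150),'blue sp top',f(290,177,.034),'blue knob',f(349,169,.03),'box edge',f(478,252))
E
```

```text
battery [ 305  169   26   41 1056] mean [0.6228 0.0427] rect [622.5  42.8] [35.5 21.7] 5.6 depth z nan
tcp [0.6258 0.0428 0.1722] close axis deg -84.4 tilt 0.62 j [ 0.04  0.55 -0.24  1.59  0.15  1.   -1.72]
cloud rect ((625.250732421875, 41.84599304199219), (80.8844223022461, 87.96463012695312), 46.428062438964844) 29622
iron base [0.457 0.546] [0.559 0.626] [0.437 0.681] spool base [0.363 0.323] blue sp top [ 0.467 -0.077] blue knob [0.457 0.082] box edge [0.769 0.298]
```

play_rows(
  fingers=[1, 1, 1, 1, 1, 1, 1, 1],
  dp=[
    [-0.005, 0.02, 0.01],
    [-0.01, 0.04, 0.02],
    [-0.015, 0.06, 0.02],
    [-0.02, 0.08, 0.02],
    [-0.025, 0.1, 0.02],
    [-0.03, 0.12, 0.02],
    [-0.03, 0.14, 0.02],
    [-0.03, 0.16, 0.02],
  ],
  rot=[
    [0, 0, 6.5],
    [0, 0, 13],
    [0, 0, 19.5],
    [0, 0, 26],
    [0, 0, 32.5],
    [0, 0, 39],
    [0, 0, 45.5],
    [0, 0, 52],
  ],
)

```text
time_s: 7.43
eef_pos: [0.5921, 0.2031, 0.1832]
tool_rot: [0.0, 0.875, 0.484, -0.0]
force: [0.2, 0.8, -0.5]
gripper_width: 0.999
finger_force: 0.0
```

play_rows(
  fingers=[1, 1, 1, 1, 1, 1, 1, 1],
  dp=[
    [-0.005, 0.02, 0],
    [-0.01, 0.04, 0],
    [-0.015, 0.06, 0],
    [-0.02, 0.08, 0],
    [-0.025, 0.1, 0],
    [-0.03, 0.12, 0],
    [-0.03, 0.14, 0],
    [-0.034, 0.16, 0],
  ],
  rot=[
    [0, 0, 6.5],
    [0, 0, 13],
    [0, 0, 19.5],
    [0, 0, 26],
    [0, 0, 32.5],
    [0, 0, 39],
    [0, 0, 45.5],
    [0, 0, 52],
  ],
)

```text
time_s: 8.1
eef_pos: [0.5588, 0.3628, 0.183]
tool_rot: [0.0, 0.574, 0.819, -0.0]
force: [-0.1, -0.8, 0.1]
gripper_width: 0.997
finger_force: 0.0
```

play_rows(
  fingers=[1, 1, 1, 1, 1, 1, 1, 1],
  dp=[
    [0, 0, 0],
    [0, 0, 0],
    [0, 0, 0],
    [0, 0, 0],
    [0, 0, 0],
    [0, 0.005, 0],
    [0, 0.01, 0],
    [0, 0.01, 0],
  ],
  rot=[
    [0, 0, 6.5],
    [0, 0, 13],
    [0, 0, 19.5],
    [0, 0, 26],
    [0, 0, 32.5],
    [0, 0, 39],
    [0, 0, 45.5],
    [0, 0, 50],
  ],
)

```text
time_s: 8.77
eef_pos: [0.5582, 0.373, 0.1829]
tool_rot: [-0.0, 0.174, 0.985, 0.0]
force: [0.0, -0.4, -0.3]
gripper_width: 1.002
finger_force: 0.0
```

```bash
python3 w.py transf .04 .557 .373 w_tr.png
```

```text
transf [147  95  29  28 626] mean [0.4528 0.2733] rect [452.9 273.3] [22.9 21.7] 70.4 depth z nan
transf [299 175  36  20 631] mean [0.5585 0.3728] rect [558.6 372.8] [31.4 16.5] 65.8 depth z nan
transf [ 18 329  22  18 210] mean [0.6088 0.0443] rect [609.3  45.6] [13.  22.6] 9.8 depth z nan
tcp [0.5584 0.3724 0.1827] close axis deg 70.2 tilt 0.04 j [-0.14  0.75 -0.94  1.43  0.62  1.27  0.09]
cloud rect ((556.8467407226562, 372.73980712890625), (99.27571868896484, 38.368080139160156), 69.61502075195312) 27832
```

View pics/w_tr.png

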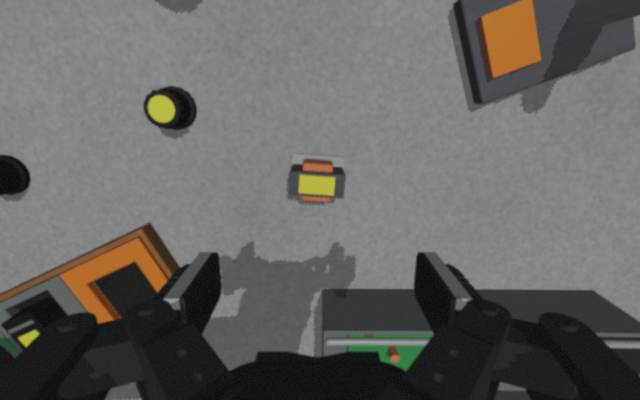

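Battery box is seated. The wrist view shows the transformer at (317,185), at 65.8°, clear all round, and the knob at (161,109). Turn by -4°, descend and grip.

play_rows(
  fingers=[1, 1, 1, 1, 1, 1, 1, 1],
  dp=[
    [0, 0, -0.03],
    [0, 0, -0.06],
    [0, 0, -0.095],
    [0, 0, -0.125],
    [0, 0, -0.15],
    [0, 0, -0.168],
    [0, 0, -0.168],
    [0, 0, -0.168],
  ],
  rot=[
    [0, 0, -4],
    [0, 0, -4],
    [0, 0, -4],
    [0, 0, -4],
    [0, 0, -4],
    [0, 0, -4],
    [0, 0, -4],
    [0, 0, -4],
  ],
)

```text
time_s: 9.48
eef_pos: [0.5581, 0.3717, 0.0145]
tool_rot: [-0.001, 0.212, 0.977, -0.001]
force: [-0.1, -0.5, 0.4]
gripper_width: 1.002
finger_force: 0.0
```

play_rows(
  fingers=[-1, -1, -1, -1, -1, -1, -1, -1],
  dp=[
    [0, 0, 0],
    [0, 0, 0],
    [0, 0, 0],
    [0, 0, 0],
    [0, 0, 0],
    [0, 0, 0],
    [0, 0, 0],
    [0, 0, 0],
  ],
  rot=[
    [0, 0, 0],
    [0, 0, 0],
    [0, 0, 0],
    [0, 0, 0],
    [0, 0, 0],
    [0, 0, 0],
    [0, 0, 0],
    [0, 0, 0],
  ],
  force=50,
)

```text
time_s: 10.15
eef_pos: [0.5592, 0.3728, 0.0171]
tool_rot: [0.001, 0.212, 0.977, 0.001]
force: [-0.6, -0.8, 5.2]
gripper_width: 0.575
finger_force: 53.5
```

play_rows(
  fingers=[-1, -1, -1, -1, -1, -1, -1, -1],
  dp=[
    [0, 0, 0.03],
    [0, 0, 0.06],
    [0, 0, 0.09],
    [0.005, -0.02, 0.1],
    [0.01, -0.045, 0.1],
    [0.016, -0.07, 0.1],
    [0.022, -0.095, 0.1],
    [0.028, -0.12, 0.1],
  ],
  rot=[
    [0, 0, 0],
    [0, 0, -3],
    [0, 0, -8],
    [0, 0, -13],
    [0, 0, -18],
    [0, 0, -23],
    [0, 0, -28],
    [0, 0, -33],
  ],
)

```text
time_s: 10.82
eef_pos: [0.5866, 0.2508, 0.1158]
tool_rot: [0.0, 0.482, 0.876, 0.0]
force: [-0.2, 0.5, -1.9]
gripper_width: 0.569
finger_force: 53.2
```

play_rows(
  fingers=[-1, -1, -1, -1, -1, -1, -1, -1],
  dp=[
    [0.006, -0.025, 0],
    [0.012, -0.05, 0],
    [0.018, -0.075, 0],
    [0.024, -0.1, 0],
    [0.0275, -0.113, 0],
    [0.0275, -0.113, -0.02],
    [0.0275, -0.113, -0.03],
    [0.0275, -0.113, -0.03],
  ],
  rot=[
    [0, 0, -5],
    [0, 0, -10],
    [0, 0, -15],
    [0, 0, -20],
    [0, 0, -25],
    [0, 0, -27],
    [0, 0, -27],
    [0, 0, -27],
  ],
)

```text
time_s: 11.48
eef_pos: [0.6123, 0.1388, 0.0832]
tool_rot: [-0.001, 0.671, 0.741, -0.002]
force: [-0.3, -0.2, -2.8]
gripper_width: 0.573
finger_force: 53.2
```

```bash
python3 w.py transf .111 .6145 .1395
```

```text
transf [ 278  264   79   37 2884] mean [0.6126 0.143 ] rect [612.6 142.9] [30.6 15.9] 5.9 depth z nan
transf [292 340  54  18 838] mean [0.6161 0.1125] rect [616.3 112. ] [22.2  8.5] 6.0 depth z nan
tcp [0.6128 0.1396 0.0844] close axis deg 5.7 tilt 0.15 j [ 0.1   0.72 -0.63  1.67  0.5   0.93 -0.61]
cloud rect ((614.0317993164062, 144.03533935546875), (99.98201751708984, 34.21951675415039), 5.92199182510376) 35902
```

play_rows(
  fingers=[-1, -1, -1, -1, -1, -1, -1, -1],
  dp=[
    [0.0015, -0.002, -0.015],
    [0.0015, -0.002, -0.03],
    [0.0015, -0.002, -0.042],
    [0.0015, -0.002, -0.048],
    [0.0015, -0.002, -0.052],
    [0.0015, -0.002, -0.055],
    [0.0015, -0.002, -0.056],
    [0.0015, -0.002, -0.056],
  ],
  rot=[
    [0, 0, 0],
    [0, 0, 0],
    [0, 0, 0],
    [0, 0, 0],
    [0, 0, 0],
    [0, 0, 0],
    [0, 0, 0],
    [0, 0, 0],
  ],
)

```text
time_s: 12.2
eef_pos: [0.6157, 0.1374, 0.0295]
tool_rot: [0.0, 0.672, 0.741, 0.0]
force: [-0.8, -1.1, -2.2]
gripper_width: 0.572
finger_force: 53.3
```

play_rows(
  fingers=[-1, -1, -1, -1],
  dp=[
    [0, 0, -0.001],
    [0, 0, -0.002],
    [0, 0, -0.002],
    [0, 0, -0.002],
  ],
  rot=[
    [0, 0, 0],
    [0, 0, 0],
    [0, 0, 0],
    [0, 0, 0],
  ],
)

```text
time_s: 12.53
eef_pos: [0.6156, 0.1371, 0.0275]
tool_rot: [0.0, 0.672, 0.741, 0.0]
force: [-0.2, 0.6, -2.6]
gripper_width: 0.572
finger_force: 53.3
```

Weight is still carried (-2.6 N), so I'll lower a little more until contact.

play_rows(
  fingers=[-1, -1, -1, -1, -1],
  dp=[
    [0, 0, -0.001],
    [0, 0, -0.002],
    [0, 0, -0.003],
    [0, 0, -0.003],
    [0, 0, -0.003],
  ],
  rot=[
    [0, 0, 0],
    [0, 0, 0],
    [0, 0, 0],
    [0, 0, 0],
    [0, 0, 0],
  ],
)

```text
time_s: 12.95
eef_pos: [0.6157, 0.1373, 0.0261]
tool_rot: [0.001, 0.672, 0.741, 0.0]
force: [-4.2, -2.8, 11.6]
gripper_width: 0.576
finger_force: 55.0
```

play_rows(
  fingers=[1, 1, 1, 1, 1, 1, 1, 1],
  dp=[
    [0, 0, 0.001],
    [0, 0, 0.001],
    [0, 0, 0.001],
    [0, 0, 0.001],
    [0, 0, 0.03],
    [0, 0, 0.06],
    [0, 0, 0.1],
    [0, 0, 0.13],
  ],
  rot=[
    [0, 0, 0],
    [0, 0, 0],
    [0, 0, 0],
    [0, 0, 0],
    [0, 0, 0],
    [0, 0, 0],
    [0, 0, 0],
    [0, 0, 0],
  ],
)

```text
time_s: 13.62
eef_pos: [0.6157, 0.1376, 0.1566]
tool_rot: [-0.0, 0.672, 0.741, 0.001]
force: [1.4, 0.2, 0.6]
gripper_width: 1.005
finger_force: 0.0
```

```bash
python3 w.py transf .049 .6145 .1395
```

```text
transf [ 94   0  27   9 177] mean [0.4635 0.257 ] rect [463.8 256.6] [17.2  4.7] 6.5 depth z nan
transf [297 185  41  21 795] mean [0.6162 0.1384] rect [615.9 138.4] [31.6 16.5] 5.7 depth z nan
transf [294 282  42  23 935] mean [0.6221 0.0505] rect [622.3  50.3] [35.6 21.7] 5.7 depth z nan
tcp [0.6182 0.139  0.1625] close axis deg 5.6 tilt 0.54 j [ 0.13  0.64 -0.67  1.58  0.44  1.07 -0.56]
cloud rect ((614.1612548828125, 139.81085205078125), (99.33189392089844, 38.66694641113281), 5.377172470092773) 28335
```

play_rows(
  fingers=[1, 1, 1, 1, 1, 1, 1, 1],
  dp=[
    [-0.02, 0.016, 0],
    [-0.04, 0.032, 0],
    [-0.06, 0.048, 0],
    [-0.08, 0.064, 0],
    [-0.1, 0.08, 0],
    [-0.12, 0.1, 0],
    [-0.14, 0.118, 0],
    [-0.163, 0.136, 0],
  ],
  rot=[
    [0, 0, 7],
    [0, 0, 14],
    [0, 0, 21],
    [0, 0, 28],
    [0, 0, 35],
    [0, 0, 42],
    [0, 0, 49],
    [0, 0, 55],
  ],
)

```text
time_s: 14.33
eef_pos: [0.4519, 0.2738, 0.154]
tool_rot: [0.0, 0.251, 0.968, 0.0]
force: [-0.9, 0.5, -0.1]
gripper_width: 1.003
finger_force: 0.0
```

```bash
python3 w.py knob .03 .452 .273 w_kn.png
```

```text
knob [298 179  28  27 605] mean [0.4515 0.2691] rect [451.8 269.2] [22.8 22.7] 61.0 depth z nan
tcp [0.4463 0.2784 0.1547] close axis deg 61.7 tilt 0.22 j [ 0.02  0.58 -0.97  1.86  0.56  1.   -0.11]
cloud rect ((450.2196960449219, 273.72027587890625), (99.36981201171875, 39.03622055053711), 60.20967483520508) 27242
```

View pics/w_kn.png

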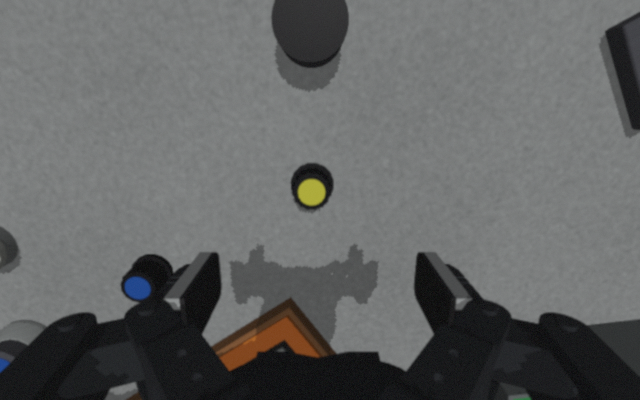

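The knob is at (312,192), the spool clear ahead at (310,25) and the blue knob well off at (138,289). The arm was still settling during the shot, so I'll look once more.

```bash
python3 w.py knob .03 .452 .273
```

```text
knob [296 187  28  27 597] mean [0.4513 0.2691] rect [451.5 269.2] [23.  23.1] 61.8 depth z nan
tcp [0.4485 0.2769 0.1547] close axis deg 61.2 tilt 0.15 j [ 0.02  0.58 -0.96  1.86  0.56  1.   -0.12]
cloud rect ((447.61773681640625, 275.24005126953125), (99.59718322753906, 46.14250564575195), 61.281639099121094) 26119
```

play_rows(
  fingers=[1, 1, 1, 1, 1, 1, 1, 1],
  dp=[
    [-0.001, -0.0045, -0.02],
    [-0.001, -0.0045, -0.05],
    [-0.001, -0.0045, -0.08],
    [-0.001, -0.0045, -0.11],
    [-0.001, -0.0045, -0.13],
    [-0.001, -0.0045, -0.143],
    [-0.001, -0.0045, -0.143],
    [-0.001, -0.0045, -0.143],
  ],
  rot=[
    [0, 0, 0],
    [0, 0, 0],
    [0, 0, 0],
    [0, 0, 0],
    [0, 0, 0],
    [0, 0, 0],
    [0, 0, 0],
    [0, 0, 0],
  ],
)

```text
time_s: 15.1
eef_pos: [0.4513, 0.2684, 0.0107]
tool_rot: [-0.001, 0.254, 0.967, -0.001]
force: [0.9, 0.4, 1.0]
gripper_width: 0.996
finger_force: 0.0
```

play_rows(
  fingers=[-1, -1, -1, -1, -1, -1, -1, -1],
  dp=[
    [0, 0, 0],
    [0, 0, 0],
    [0, 0, 0],
    [0, 0, 0],
    [0, 0, 0],
    [0, 0, 0],
    [0, 0, 0],
    [0, 0, 0],
  ],
  rot=[
    [0, 0, 0],
    [0, 0, 0],
    [0, 0, 0],
    [0, 0, 0],
    [0, 0, 0],
    [0, 0, 0],
    [0, 0, 0],
    [0, 0, 0],
  ],
  force=35,
)

```text
time_s: 15.77
eef_pos: [0.4519, 0.2688, 0.0121]
tool_rot: [0.001, 0.254, 0.967, 0.0]
force: [-0.3, -0.8, 5.9]
gripper_width: 0.36
finger_force: 34.2
```

play_rows(
  fingers=[-1, -1, -1, -1, -1, -1, -1, -1],
  dp=[
    [0, 0, 0.03],
    [0, 0, 0.065],
    [0.005, -0.012, 0.1],
    [0.018, -0.04, 0.11],
    [0.032, -0.07, 0.11],
    [0.046, -0.1, 0.11],
    [0.06, -0.13, 0.11],
    [0.073, -0.16, 0.11],
  ],
  rot=[
    [0, 0, 0],
    [0, 0, 0],
    [0, 0, -4],
    [0, 0, -8],
    [0, 0, -12],
    [0, 0, -18],
    [0, 0, -24],
    [0, 0, -30],
  ],
)

```text
time_s: 16.43
eef_pos: [0.5251, 0.1069, 0.1218]
tool_rot: [0.0, 0.498, 0.867, 0.0]
force: [0.5, 0.1, -1.1]
gripper_width: 0.355
finger_force: 34.9
```

play_rows(
  fingers=[-1, -1, -1, -1, -1, -1, -1, -1],
  dp=[
    [0.014, -0.03, 0],
    [0.028, -0.06, 0],
    [0.042, -0.092, 0],
    [0.056, -0.124, 0],
    [0.07, -0.155, 0],
    [0.084, -0.187, 0],
    [0.098, -0.22, 0],
    [0.11, -0.245, 0],
  ],
  rot=[
    [0, 0, -5],
    [0, 0, -10],
    [0, 0, -15],
    [0, 0, -20],
    [0, 0, -25],
    [0, 0, -30],
    [0, 0, -30],
    [0, 0, -30],
  ],
)

```text
time_s: 17.1
eef_pos: [0.6349, -0.14, 0.1214]
tool_rot: [0.001, 0.704, 0.71, -0.001]
force: [0.9, -0.1, -0.6]
gripper_width: 0.358
finger_force: 34.9
```

play_rows(
  fingers=[-1, -1, -1, -1, -1],
  dp=[
    [0.0075, -0.014, -0.01],
    [0.0075, -0.014, -0.03],
    [0.0075, -0.014, -0.05],
    [0.0075, -0.014, -0.05],
    [0.0075, -0.014, -0.05],
  ],
  rot=[
    [0, 0, 0],
    [0, 0, 0],
    [0, 0, 0],
    [0, 0, 0],
    [0, 0, 0],
  ],
)

```text
time_s: 17.52
eef_pos: [0.641, -0.1491, 0.0701]
tool_rot: [-0.002, 0.703, 0.711, -0.001]
force: [0.2, -0.1, -0.0]
gripper_width: 0.359
finger_force: 34.9
```

```bash
python3 w.py knob .089 .6425 -.15 w_kn2.png
```

```text
knob [ 290  250   55   50 2156] mean [ 0.6415 -0.1469] rect [ 641.5 -146.9] [22.8 23. ] 0.9 depth z nan
tcp [ 0.6419 -0.1491  0.0714] close axis deg 0.7 tilt 0.06 j [ 0.53  0.77 -0.61  1.59  0.51  0.95 -0.23]
cloud rect ((642.4424438476562, -145.59849548339844), (99.37930297851562, 36.53375244140625), 0.7179454565048218) 41739
```

View pics/w_kn2.png

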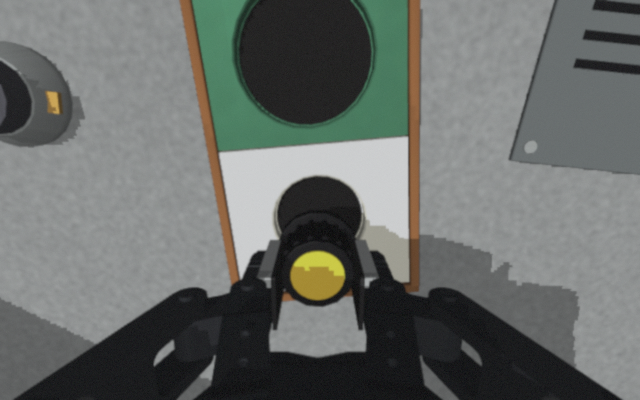

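The wrist view shows the knob (318,274) held above the white recess (318,212), lined up. Lowering.

play_rows(
  fingers=[-1, -1, -1, -1, -1, -1, -1, -1],
  dp=[
    [0.001, -0.002, -0.015],
    [0.001, -0.002, -0.028],
    [0.001, -0.002, -0.036],
    [0.001, -0.002, -0.041],
    [0.001, -0.002, -0.044],
    [0.001, -0.002, -0.046],
    [0.001, -0.002, -0.047],
    [0.001, -0.002, -0.047],
  ],
  rot=[
    [0, 0, 0],
    [0, 0, 0],
    [0, 0, 0],
    [0, 0, 0],
    [0, 0, 0],
    [0, 0, 0],
    [0, 0, 0],
    [0, 0, 0],
  ],
)

```text
time_s: 18.23
eef_pos: [0.6432, -0.1522, 0.0244]
tool_rot: [0.0, 0.703, 0.711, 0.0]
force: [-0.6, -0.4, -0.0]
gripper_width: 0.359
finger_force: 34.9
```

play_rows(
  fingers=[-1, -1, -1, -1],
  dp=[
    [0, 0, -0.001],
    [0, 0, -0.002],
    [0, 0, -0.003],
    [0, 0, -0.003],
  ],
  rot=[
    [0, 0, 0],
    [0, 0, 0],
    [0, 0, 0],
    [0, 0, 0],
  ],
)

```text
time_s: 18.57
eef_pos: [0.643, -0.1524, 0.0213]
tool_rot: [0.0, 0.703, 0.711, 0.0]
force: [0.2, -0.1, 0.1]
gripper_width: 0.358
finger_force: 35.0
```

play_rows(
  fingers=[1, 1, 1, 1, 1, 1, 1, 1],
  dp=[
    [0, 0, 0],
    [0, 0, 0],
    [0, 0, 0],
    [0, 0, 0],
    [0, 0, 0.03],
    [0, 0, 0.06],
    [0, 0, 0.1],
    [0, 0, 0.13],
  ],
  rot=[
    [0, 0, 0],
    [0, 0, 0],
    [0, 0, 0],
    [0, 0, 0],
    [0, 0, 0],
    [0, 0, 0],
    [0, 0, 0],
    [0, 0, 0],
  ],
)

```text
time_s: 19.23
eef_pos: [0.6434, -0.152, 0.1539]
tool_rot: [0.0, 0.703, 0.711, 0.001]
force: [1.4, -0.0, 0.5]
gripper_width: 1.001
finger_force: 0.0
```

```bash
python3 w.py knob .039 .6425 -.15
```

```text
knob [302 179  30  28 646] mean [ 0.6434 -0.1512] rect [ 643.2 -151.4] [23.6 22.8] 0.7 depth z nan
knob [338 341  26  13 229] mean [ 0.6765 -0.3016] rect [ 676.4 -300.9] [23.8 12.5] 6.3 depth z 0.0341
tcp [ 0.6463 -0.1519  0.1602] close axis deg 0.6 tilt 0.57 j [ 0.56  0.68 -0.65  1.49  0.44  1.11 -0.17]
cloud rect ((642.2680053710938, -149.33908081054688), (99.52201843261719, 38.00938034057617), 0.7801588773727417) 27469
```

play_rows(
  fingers=[1, 1, 1, 1, 1, 1, 1, 1],
  dp=[
    [-0.014, -0.033, 0],
    [-0.028, -0.066, 0],
    [-0.042, -0.1, 0],
    [-0.056, -0.133, 0],
    [-0.07, -0.166, 0],
    [-0.085, -0.2, 0],
    [-0.085, -0.2, 0],
    [-0.085, -0.2, 0],
  ],
  rot=[
    [0, 0, -3],
    [0, 0, -6],
    [0, 0, -10],
    [0, 0, -14],
    [0, 0, -17],
    [0, 0, -20],
    [0, 0, -20],
    [0, 0, -20],
  ],
)

```text
time_s: 19.95
eef_pos: [0.556, -0.3557, 0.1507]
tool_rot: [0.0, 0.818, 0.576, -0.001]
force: [0.4, 0.3, 0.5]
gripper_width: 1.002
finger_force: 0.0
```

```bash
python3 w.py speaker .034 .558 -.352 w_sp.png
```

```text
speaker [ 434   68   35   37 1009] mean [ 0.6772 -0.3115] rect [ 677.1 -311.7] [25.3 24.9] 78.1 depth z nan
speaker [300 172  33  31 786] mean [ 0.5566 -0.3506] rect [ 556.5 -351. ] [25.3 26.1] 70.4 depth z 0.0341
speaker [ 203  287   89   75 3196] mean [ 0.4477 -0.4575] rect [ 449.2 -457.8] [81.1 53.6] 13.2 depth z nan
speaker [121 382  21  18 298] mean [ 0.3144 -0.4851] rect [ 313.8 -484.7] [21.6 18. ] 77.2 depth z nan
tcp [ 0.5574 -0.353   0.151 ] close axis deg -19.5 tilt 0.02 j [ 0.85  0.67 -0.57  1.51  0.39  1.08 -0.15]
cloud rect ((558.0354614257812, -351.4000549316406), (40.84783172607422, 99.1324462890625), 67.50454711914062) 28524
```

View pics/w_sp.png

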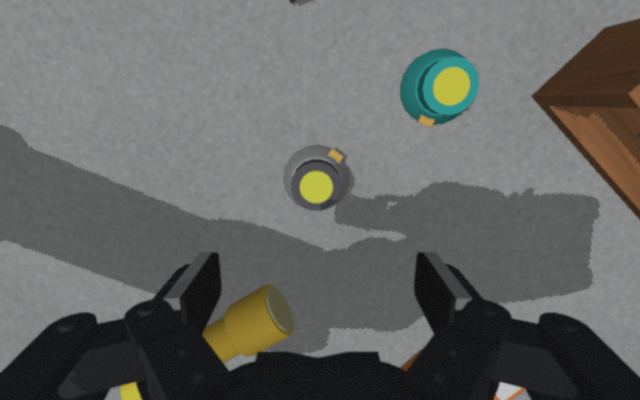

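The speaker's dab is at (316,187), measured at (0.5566, -0.351), depth height 34 mm. The turquoise look-alike (440,86) is about 12 cm away. Descending.

play_rows(
  fingers=[1, 1, 1, 1, 1, 1, 1, 1],
  dp=[
    [-0.001, 0.001, -0.03],
    [-0.001, 0.001, -0.06],
    [-0.001, 0.001, -0.09],
    [-0.001, 0.001, -0.115],
    [-0.001, 0.001, -0.13],
    [-0.001, 0.001, -0.137],
    [-0.001, 0.001, -0.137],
    [-0.001, 0.001, -0.137],
  ],
  rot=[
    [0, 0, 0],
    [0, 0, 0],
    [0, 0, 0],
    [0, 0, 0],
    [0, 0, 0],
    [0, 0, 0],
    [0, 0, 0],
    [0, 0, 0],
  ],
)

```text
time_s: 20.67
eef_pos: [0.558, -0.3502, 0.0149]
tool_rot: [0.0, 0.816, 0.579, 0.0]
force: [-0.4, 0.2, 0.3]
gripper_width: 0.999
finger_force: 0.0
```

play_rows(
  fingers=[-1, -1, -1, -1, -1, -1, -1, -1],
  dp=[
    [0, 0, 0],
    [0, 0, 0],
    [0, 0, 0],
    [0, 0, 0],
    [0, 0, 0],
    [0, 0, 0],
    [0, 0, 0],
    [0, 0, 0],
  ],
  rot=[
    [0, 0, 0],
    [0, 0, 0],
    [0, 0, 0],
    [0, 0, 0],
    [0, 0, 0],
    [0, 0, 0],
    [0, 0, 0],
    [0, 0, 0],
  ],
  force=45,
)

```text
time_s: 21.33
eef_pos: [0.5572, -0.3516, 0.0159]
tool_rot: [0.001, 0.816, 0.578, 0.0]
force: [-2.5, 1.2, 8.5]
gripper_width: 0.472
finger_force: 66.8
```

play_rows(
  fingers=[-1, -1, -1, -1, -1, -1, -1, -1],
  dp=[
    [0, 0, 0.02],
    [0, 0, 0.05],
    [0, 0, 0.08],
    [0.005, 0.02, 0.11],
    [0.012, 0.048, 0.11],
    [0.019, 0.076, 0.11],
    [0.026, 0.104, 0.11],
    [0.034, 0.134, 0.11],
  ],
  rot=[
    [0, 0, 0],
    [0, 0, 0],
    [0, 0, 0],
    [0, 0, 4],
    [0, 0, 8],
    [0, 0, 12],
    [0, 0, 16],
    [0, 0, 20],
  ],
)

```text
time_s: 22.0
eef_pos: [0.5908, -0.2169, 0.1248]
tool_rot: [0.0, 0.703, 0.712, -0.0]
force: [1.3, -0.3, -2.6]
gripper_width: 0.478
finger_force: 64.9
```

play_rows(
  fingers=[-1, -1, -1, -1, -1, -1, -1, -1],
  dp=[
    [0.008, 0.03, 0],
    [0.016, 0.062, 0],
    [0.024, 0.094, 0],
    [0.032, 0.126, 0],
    [0.04, 0.152, 0],
    [0.0415, 0.164, -0.01],
    [0.0415, 0.164, -0.03],
    [0.0415, 0.164, -0.04],
  ],
  rot=[
    [0, 0, 0],
    [0, 0, 0],
    [0, 0, 0],
    [0, 0, 0],
    [0, 0, 0],
    [0, 0, 0],
    [0, 0, 0],
    [0, 0, 0],
  ],
)

```text
time_s: 22.67
eef_pos: [0.6319, -0.052, 0.0831]
tool_rot: [-0.0, 0.703, 0.712, -0.0]
force: [-0.9, -1.1, -2.0]
gripper_width: 0.47
finger_force: 64.9
```

```bash
python3 w.py speaker .105 .633 -.053 w_sp2.png
```

```text
speaker [ 266   30   72   51 3087] mean [0.6262 0.035 ] rect [626.2  34.9] [23.  14.2] 5.5 depth z nan
speaker [ 286  249   63   57 2818] mean [ 0.6325 -0.0488] rect [632.4 -49.3] [25.6 25.8] 0.9 depth z nan
speaker [316 346  29  12 233] mean [ 0.6383 -0.0854] rect [638.2 -85.1] [12.9  5.1] 15.5 depth z 0.0391
tcp [ 0.6307 -0.0536  0.0812] close axis deg 0.6 tilt 0.25 j [ 0.4   0.72 -0.61  1.65  0.49  0.93 -0.38]
cloud rect ((632.9798583984375, -51.268009185791016), (99.8467788696289, 42.22650146484375), 1.2228034734725952) 41077
```

View pics/w_sp2.png

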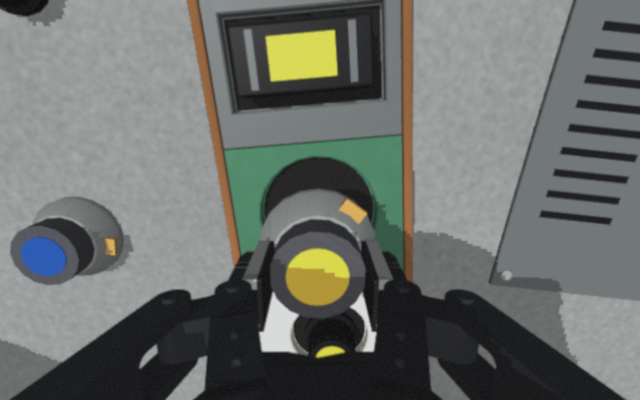

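The battery box sits in its grey bay (302,55). The speaker (318,276) is aligned above the green recess (318,195). Lowering.

play_rows(
  fingers=[-1, -1, -1, -1, -1, -1, -1, -1],
  dp=[
    [0.001, -0.002, -0.015],
    [0.001, -0.002, -0.03],
    [0.001, -0.002, -0.04],
    [0.001, -0.002, -0.046],
    [0.001, -0.002, -0.05],
    [0.001, -0.002, -0.053],
    [0.001, -0.002, -0.054],
    [0.001, -0.002, -0.054],
  ],
  rot=[
    [0, 0, 0],
    [0, 0, 0],
    [0, 0, 0],
    [0, 0, 0],
    [0, 0, 0],
    [0, 0, 0],
    [0, 0, 0],
    [0, 0, 0],
  ],
)

```text
time_s: 23.38
eef_pos: [0.6337, -0.0553, 0.0306]
tool_rot: [0.0, 0.703, 0.711, 0.0]
force: [-0.0, 0.4, -1.1]
gripper_width: 0.47
finger_force: 64.9
```

play_rows(
  fingers=[-1, -1, -1, -1],
  dp=[
    [0, 0, -0.001],
    [0, 0, -0.002],
    [0, 0, -0.003],
    [0, 0, -0.003],
  ],
  rot=[
    [0, 0, 0],
    [0, 0, 0],
    [0, 0, 0],
    [0, 0, 0],
  ],
)

```text
time_s: 23.72
eef_pos: [0.6335, -0.0554, 0.0273]
tool_rot: [0.0, 0.703, 0.711, -0.0]
force: [-0.9, -0.7, -1.6]
gripper_width: 0.472
finger_force: 64.9
```

play_rows(
  fingers=[-1, -1, -1, -1, -1],
  dp=[
    [0, 0, -0.001],
    [0, 0, -0.002],
    [0, 0, -0.0025],
    [0, 0, -0.0025],
    [0, 0, -0.0025],
  ],
  rot=[
    [0, 0, 0],
    [0, 0, 0],
    [0, 0, 0],
    [0, 0, 0],
    [0, 0, 0],
  ],
)

```text
time_s: 24.13
eef_pos: [0.6335, -0.0553, 0.0249]
tool_rot: [0.0, 0.703, 0.711, 0.0]
force: [-0.1, 0.5, 1.8]
gripper_width: 0.472
finger_force: 65.5
```

play_rows(
  fingers=[1, 1, 1, 1, 1, 1, 1, 1],
  dp=[
    [0, 0, 0],
    [0, 0, 0],
    [0, 0, 0],
    [0, 0, 0],
    [0, 0, 0],
    [0, 0, 0.03],
    [0, 0, 0.07],
    [0, 0, 0.11],
  ],
  rot=[
    [0, 0, 0],
    [0, 0, 0],
    [0, 0, 0],
    [0, 0, 0],
    [0, 0, 0],
    [0, 0, 0],
    [0, 0, 0],
    [0, 0, 0],
  ],
)

```text
time_s: 24.8
eef_pos: [0.6326, -0.0552, 0.1351]
tool_rot: [-0.001, 0.703, 0.711, -0.001]
force: [0.7, -1.0, 0.8]
gripper_width: 0.999
finger_force: 0.0
```

play_rows(
  fingers=[1, 1, 1, 1, 1, 1, 1, 1],
  dp=[
    [-0.02, 0, 0.03],
    [-0.04, 0, 0.06],
    [-0.07, 0, 0.1],
    [-0.1, 0, 0.13],
    [-0.12, 0, 0.15],
    [-0.12, 0, 0.15],
    [-0.12, 0, 0.15],
    [-0.12, 0, 0.15],
  ],
  rot=[
    [0, 0, 0],
    [0, 0, 0],
    [0, 0, 0],
    [0, 0, 0],
    [0, 0, 0],
    [0, 0, 0],
    [0, 0, 0],
    [0, 0, 0],
  ],
)

```text
time_s: 25.47
eef_pos: [0.5136, -0.0558, 0.2847]
tool_rot: [0.0, 0.704, 0.711, -0.0]
force: [0.7, 0.0, 0.6]
gripper_width: 1.001
finger_force: 0.0
```

```bash
python3 w.py speaker .043 .633 -.053 w_end.png
python3 - <<'E'
from h import *
im,d,m,T=shot('side'); save(cv2.resize(im[110:350,200:480],(800,686))[:600],'side_end.png')
E
```

```text
speaker [399  64  34  25 740] mean [0.6207 0.0425] rect [620.3  42.4] [36.1 22.7] 5.8 depth z nan
speaker [408 154  22  22 384] mean [ 0.6334 -0.0547] rect [633.5 -55.1] [24.7 25.6] 5.1 depth z nan
speaker [409 230  19  17 253] mean [ 0.6418 -0.1493] rect [ 641.9 -149.1] [22.7 21.9] 0.8 depth z nan
tcp [ 0.5136 -0.0557  0.284 ] close axis deg 0.6 tilt 0.05 j [ 0.59  0.36 -0.75  1.69  0.26  1.2  -0.21]
cloud rect ((618.2100219726562, -54.73927307128906), (70.07132720947266, 41.865577697753906), 0.8376450538635254) 1854
```

View pics/side_end.png

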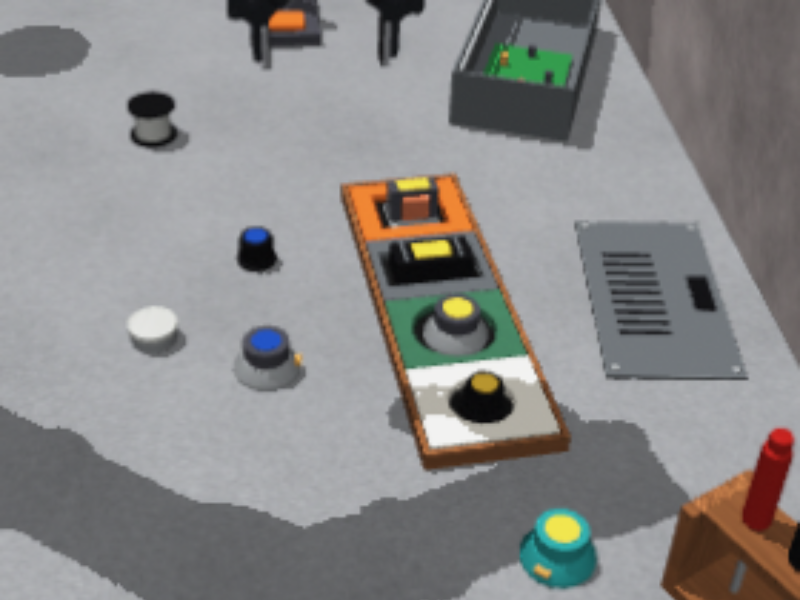

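The side view shows all four yellow-dabbed parts upright in their bays, at (412,200), (432,255), (458,320) and (484,395). Each measures within about 3 mm of its bay centre. The blue knob (256,245) and blue speaker (267,352) stand where they were.

```bash
python3 -c "
from plant import robot
print(robot.sign_off())"
```

```text
the job is handed in; nothing more can be done
None
```

All four yellow-dabbed parts are set down flat in their own bays, the blue-dabbed parts and the turquoise look-alike were left alone, and the job is handed in at about 26 s of the 99 s; the sign-off gave no verdict back.

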